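# Hang the dipper on the pot rim

## Task

Hang the red dipper by its own hook over the rim of the open cooking pot, with its cup inside the pot, and let go so that it hangs there. Leave the steel dipper standing where it is and do not push the pot about.

Things in the scene. Friction and masses are not known exactly. Their poses are not given: they have to be found in the camera images.
- dipper_red: Flat-bottomed red metal cup, 60 mm across, 50 high, 0.10-0.21 kg, standing upright; steel strap up its -x side bears a hook and above it a red grip: upright bar 14 mm in x, 20 in y, z = 108 to 166, centred at x = -31.5, y = 0, z = 137 mm. Origin: centre of cup underside; z up; -x from cup to hook (towards robot at yaw 0; starts within 0.5 rad). Hung and let go, it leans about 10 degrees.
- dipper_red_hook (a point): Underside of the red dipper's hook arch, where the rim belongs: x = -46, y = 0, z = 90.5 mm in its frame (14.5 mm further along -x and 46.5 lower than the grip's middle). The hook is a steel band 18 mm wide from the strap outward along -x and down as a prong to z = 49 mm; gap between strap and prong 26 mm (x = -33 to -59), open downward.
- pot: Open round aluminium pot, 190 mm across, loose, 1.8 kg. Origin: centre of underside, z up. Rolled rim 7 mm thick, its middle a circle of radius 93 mm, top at z = 113.5; wall 4 mm, inner floor z = 6. Black loop handles on its +y and -y sides, 80 mm long, out to 125 mm, 78 to 87 mm high; rim free on its -x side (towards robot at yaw 0; starts within 0.4 rad) and +x side.
- dipper_steel: A second dipper of the same shape and size, but with a bare steel cup and a black grip, standing upright; not to be moved. Origin and axes as the red one's. One dipper stands to the left of the pot and one to the right, in either order.
Mind the look-alikes: they are no part of the job. What is shaped like the dipper_red but orange is not meant.

How it is judged:
At the end, for the whole second after the job is handed in: Red dipper hangs still: hook arch over the rim (76-112 mm from the pot axis, 104-126 mm above its base), cup centre within 82 mm of the axis and 10 mm or more above the base, lean under 0.4 rad, carried by the pot. Pot level, moved under 50 mm; steel dipper upright, moved under 30 mm (horizontal distance between dipper_red_hook and pot between 0.076 and 0.112 m and z of dipper_red_hook in the frame of pot between 0.104 and 0.126 m and horizontal distance between dipper_red and pot below 0.082 m and z of dipper_red in the frame of pot above 0.01 m and angle between dipper_red's own z axis and vertical below 0.4 rad and contact force between dipper_red and pot above 0.3 N and linear speed of dipper_red below 0.03 m/s and angle between pot's own z axis and vertical below 0.05 rad and distance of pot from where it was at the start of the episode below 0.05 m and distance of dipper_steel from where it was at the start of the episode below 0.03 m and angle between dipper_steel's own z axis and vertical below 0.1 rad); the robot touches nothing.
It fails at once if the steel dipper is knocked over or carried off (distance of dipper_steel from where it was at the start of the episode above 0.05 m or angle between dipper_steel's own z axis and vertical above 0.5 rad).
It fails at once if the pot is pushed about (more than 60 mm) or tipped (distance of pot from where it was at the start of the episode above 0.06 m or angle between pot's own z axis and vertical above 0.2 rad).
It also fails if it takes over 42 s, if anything falls off the work surface, if the arm or the gripper's body presses on something with over 40 N, if the wrist force passes 120 N, or if a joint passes its speed limit or range.

## Robot

A 7-joint arm with a two-finger parallel gripper is mounted at the origin on a cart in front of the work surface, level with it; the furniture and walls round the work are solid. World frame = base frame: x ahead of the robot, y to its left, z up, the work surface at z = 0. Lengths are in m, angles in rad, forces in N, time in s.
With the tool pointing down it reaches from about 0.4 to 0.85 m from the base axis. Payload 6.9 kg.
Tool frame: the origin (TCP) lies midway between the tips of the shut fingers; the grasp point (between the pads) lies behind it (ctrl.pinch_z is the z of the grasp point in the tool frame, in m); z points along the fingers, y is the line along which they close (so a half turn about z gives the same grasp; the last joint's range is limited). The gripper opens to 85 mm and grips with 20 to 120 N. Pads are 22 mm wide; open, the fingers measure 114 mm over their backs; the gripper's body (76 mm by 85 mm) begins 54 mm behind the grasp point. The pads swing forward as they close: fully open they stand 13 mm farther back than shut.
Start: joints at [1.393, 0.507, -0.238, 1.5, 0.126, 1.149, -0.155], TCP at [0.175, -0.6, 0.231] pointing down, gripper open.
Joint ranges: [-3.08, 3.08], [-0.24, 2.05], [-1.43, 1.35], [0, 2.5], [-1.52, 4.66], [0.17, 1.96], [-2.89, 2.89]. Speed limits (rad/s): [2.39, 2.39, 3.14, 3.14, 3.14, 3.14, 3.14].

## Interface

Orientations are given as a unit quaternion [w, x, y, z].
In Python, from station import ctrl, get_state, vision, ticket, models gives the robot as it stands. Calls block until the motion is done:
- ctrl.movep(position, orientation): joint-space move of the TCP to a pose.
- ctrl.movel(position, frame=None, max_speed=0.15): straight line of the TCP; frame=None keeps the orientation; max_speed is the mean speed in m/s.
- ctrl.set_joints(angles): joint-space move.
- ctrl.ungrasp() and ctrl.close_gripper(force=None): open the fingers fully, or close them until they stop; force is the grip in N (None keeps the last).
- ctrl.pause(seconds).
- ctrl.ik(position, orientation): joint angles nearest the present ones, or None.
- get_state(): the state.
- vision.grab_frame(name): name is "scene" or "top" or "wrist"; returns (picture, depth): 480x640x3 uint8, blue, green, red; 480x640 float32, m along the optical axis (not along the pixel's ray), 0 where there is no reading.
- vision.camera_info(name): a dict with "mtx" (3x3 intrinsics, pixels), "dist_coeffs" ([k1, k2, p1, p2, k3] as OpenCV has them; the pictures are not rectified), "R" (3x3) and "t" (3): a world point X has camera coordinates R X + t; the wrist camera has in their place "hand_eye" (4x4, takes a point from camera to tool coordinates, whose origin is the TCP and whose axes are the flange's). Camera axes: x right, y down, z forward; pixel columns grow to the right and rows downward; lengths in m; the calibration is good to about 2 mm. A picture is of the moment at which its call begins: read the wrist's pose just before it. camera_info takes no time and is no camera call.
A pose or a line that the arm cannot do raises ctrl.Unreachable and nothing moves.
- ticket.close_job(): hands the job in; it is judged then, once.
Trained networks look in the newest picture that a camera, given by its name, has taken for a name from the list of things; names that differ only in an ending like _2 or _b are one class to them, and where a whole thing is asked for, a point or a joint stands for the part that bears it (a point fixed in the world has none). Each returns a list of dicts, best first, with "p" (0 to 1); they miss things now and then, are a little off and sometimes report something else, mostly with a low value. They report only what shows in the picture. A call takes as long as a camera call. They do not tell look-alikes from the thing itself.
- models.recognise(camera, target): "point" ([column, row] in pixels, amid what is visible of it).
- models.masks_of(camera, target): "mask" (480x640 bool, what is visible of it) and "point" ([column, row] in pixels, amid what is visible of it).
The state is a dict: "time": time; "qpos": joint angles; "qd": joint speeds; "tau": joint torques, N m; "tcp_pos": TCP position; "eef_rot": TCP orientation; "contact_force": force on the tool from outside, world axes, zero at the start; "wrist_torque": the same for the moment, N m; "width": finger opening in m; "gripper_force": force on a finger pad.
Only numpy, scipy, OpenCV 4.12 (cv2) and the standard library are available. Lean on these libraries where they do the work, as an engineer would, in place of code of your own. Each camera call takes 0.05 s, during which the arm holds its last target. There are 200 camera calls.

## Working session

There is one attempt and no reset: what is moved stays moved. The work goes in short steps, each a Python script; the robot and the scene stay as the last script left them, time stands still between calls to the robot, and variables do not carry over. Pictures are saved under pics/ and viewed, at most 10 in all, crops included, and the job is handed in when it is done.

```bash
mkdir -p pics; ls; cat > h.py <<'E'
import numpy as np, cv2
from station import ctrl, get_state, vision, ticket, models
from scipy.spatial.transform import Rotation as Rn
def cloud(cam,mask,depth,T=None):
    i=vision.camera_info(cam); v,u=np.nonzero(mask&(depth>0)); d=depth[v,u]
    p=cv2.undistortPoints(np.stack([u,v],1).astype(np.float64)[:,None],np.array(i["mtx"]),np.array(i["dist_coeffs"]))[:,0]
    P=np.c_[p*d[:,None],d]
    if cam=="wrist":
        H=np.array(i["hand_eye"]); P=P@H[:3,:3].T+H[:3,3]; return P@T[0].T+T[1]
    return (P-np.array(i["t"]))@np.array(i["R"])
def toolpose(s=None):
    s=s or get_state(); q=np.array(s["eef_rot"]).ravel()
    return Rn.from_quat(q[[1,2,3,0]]).as_matrix(),np.array(s["tcp_pos"])
def quat(R):
    q=Rn.from_matrix(R).as_quat(); return q[[3,0,1,2]]
E
python3 - <<'E'
from h import *
for c in ["scene","top"]:
    im,d=vision.grab_frame(c); cv2.imwrite(f"pics/{c}.png",im); np.save(f"{c}_d.npy",d)
    for t in ["dipper_red","dipper_steel","pot"]:
        for m in models.masks_of(c,t):
            P=cloud(c,m["mask"],d); 
            print(c,t,round(m["p"],2),np.round(m["point"]),m["mask"].sum(),np.round(np.median(P,0),3),np.round(np.percentile(P,[2,98],axis=0),3).tolist(), im[m["mask"]].mean(0).round())
print(get_state()["time"],ctrl.pinch_z, get_state()["eef_rot"])
E
```

```text
pics
scene dipper_red 0.8 [386. 228.] 1134 [ 0.374 -0.178  0.049] [[0.353, -0.235, 0.001], [0.41, -0.144, 0.164]] [ 59.  93. 162.]
scene dipper_red 0.76 [214. 357.] 1884 [0.537 0.199 0.036] [[0.49, 0.15, -0.002], [0.58, 0.231, 0.164]] [ 64.  68. 115.]
scene dipper_steel 0.78 [352. 156.] 979 [ 0.528 -0.363  0.036] [[0.49, -0.389, 0.002], [0.565, -0.328, 0.162]] [115. 118. 118.]
scene pot 0.86 [251. 229.] 8679 [ 0.626 -0.084  0.054] [[0.525, -0.158, 0.001], [0.708, 0.038, 0.112]] [140. 144. 144.]
top dipper_red 0.88 [209. 233.] 1039 [0.543 0.198 0.029] [[0.491, 0.172, 0.0], [0.578, 0.229, 0.167]] [38. 39. 88.]
top dipper_red 0.58 [396. 308.] 881 [ 0.379 -0.202  0.011] [[0.355, -0.233, 0.003], [0.409, -0.145, 0.167]] [ 24.  69. 144.]
top dipper_steel 0.65 [475. 238.] 1017 [ 0.53  -0.366  0.027] [[0.482, -0.386, 0.003], [0.563, -0.33, 0.166]] [97. 95. 95.]
top pot 0.94 [330. 187.] 7963 [ 0.631 -0.065  0.008] [[0.529, -0.17, 0.002], [0.706, 0.036, 0.115]] [127. 126. 126.]
0.4 -0.0187 [-1.46563295e-04  9.89949294e-01  1.41422680e-01 -1.27423728e-05]
```

```bash
python3 - <<'E'
import cv2,numpy as np
a=cv2.imread("pics/top.png"); s=cv2.imread("pics/scene.png")
cv2.imwrite("pics/crop.png",np.hstack([cv2.resize(s[270:430,140:300],(400,400)),cv2.resize(s[150:310,310:470],(400,400))]))
E
```

```text
(no output)
```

View pics/top.png

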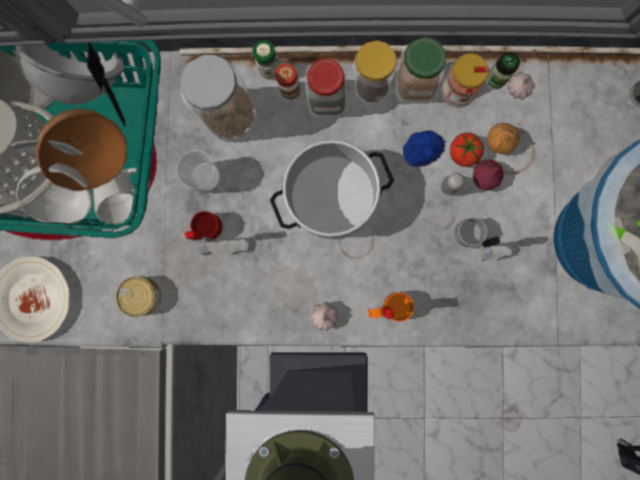

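View pics/scene.png

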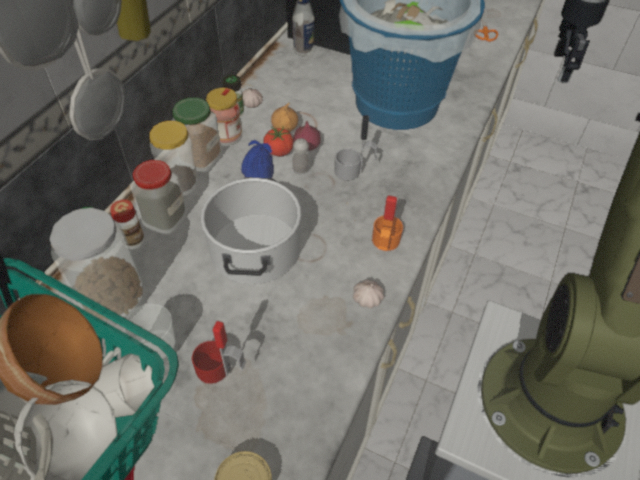

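View pics/crop.png

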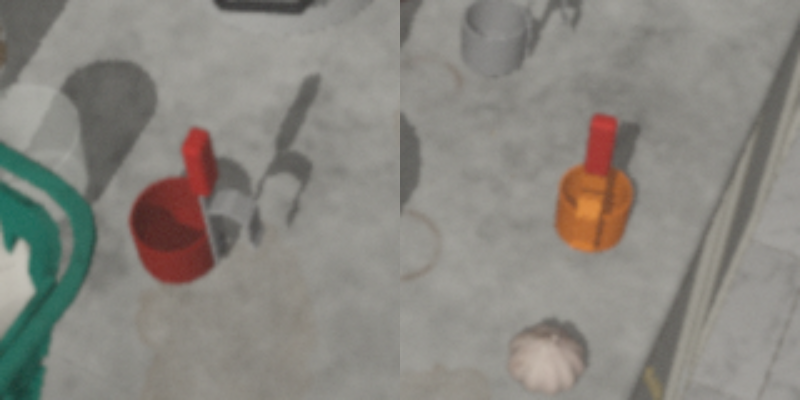

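The candidates for dipper_red are the red cup at top (206,226) / scene (211,358), and an orange cup with a red grip at top (398,306) / scene (388,230). The crop confirms that the first is the red metal cup with a red grip, so I choose that one. The pot is at top (332,188) and the steel dipper is at top (472,232).

```bash
cat >> h.py <<'E'
from scipy.optimize import least_squares
def circ(P,c0,r):
    return least_squares(lambda c:np.hypot(P[:,0]-c[0],P[:,1]-c[1])-r,c0,loss="soft_l1",f_scale=.002).x
def pot_fit(P):
    Q=P[(P[:,2]>.108)&(P[:,2]<.12)]; c=circ(Q,[.62,-.065],.093)
    H=P[(P[:,2]>.06)&(np.hypot(*(P[:,:2]-c).T)>.103)][:,:2]-c
    l=H[H[:,1]>0].mean(0) if (H[:,1]>0).any() else None; r=H[H[:,1]<0].mean(0) if (H[:,1]<0).any() else None
    return c,len(Q),l,r
E
python3 - <<'E'
from h import *
for cam in ["top","scene"]:
    im,d=vision.grab_frame(cam)
    m=models.masks_of(cam,"pot")[0]["mask"]; P=cloud(cam,cv2.dilate(m.astype(np.uint8),np.ones((9,9)))>0,d)
    c,n,l,r=pot_fit(P)
    print(cam,"pot",c,n,l,r,*[np.degrees(np.arctan2(-v[0],v[1])) for v in (l,r) if v is not None])
    for m in models.masks_of(cam,"dipper_red"):
        P=cloud(cam,m["mask"],d)
        if P[:,1].mean()<0: continue
        G=P[P[:,2]>.115]; C=P[(P[:,2]<.06)]
        Rm=P[(P[:,2]>.044)&(P[:,2]<.056)]
        cc=circ(Rm,[.54,.2],.029)
        print("grip",G.mean(0),G.min(0),G.max(0),len(G),"rim",cc,len(Rm),"yaw",np.arctan2(*(cc-G.mean(0)[:2])[::-1]))
print(get_state()["time"])
E
```

```text
top pot [ 0.6168939  -0.06711171] 1027 [-0.04366932  0.10612152] [ 0.04294073 -0.10600634] 22.36731004112746 -157.9482648956133
grip [0.51809625 0.19251194 0.15287098] [0.51153224 0.18582665 0.11510043] [0.52627362 0.20498555 0.17048447] 142 rim [0.54885839 0.20088928] 115 yaw 0.2658788064367971
scene pot [ 0.61697048 -0.06649204] 861 [-0.04475419  0.10674355] [ 0.03826607 -0.11581231] 22.74676078556325 -161.71569301551435
0.7
```

```bash
cat >> h.py <<'E'
def down(yaw): return quat((Rn.from_euler("z",yaw)*Rn.from_euler("x",np.pi)).as_matrix())
E
python3 - <<'E'
from h import *
H=np.array(vision.camera_info("wrist")["hand_eye"]); print(H.round(3))
print(ctrl.ik([.518,.192,.36],down(.26)), ctrl.ik([.518,.192,.12],down(.26)))
ctrl.movel([.175,-.6,.42],max_speed=.25)
# place the camera over the dipper
ctrl.movep([.48,.185,.40],down(.26))
T=toolpose(); im,d=vision.grab_frame("wrist"); cv2.imwrite("pics/w1.png",im); np.savez("w1.npz",im=im,d=d,R=T[0],t=T[1])
for m in models.masks_of("wrist","dipper_red"):
    P=cloud("wrist",m["mask"],d,T); print(m["p"],m["point"],P.min(0),P.max(0))
print(get_state()["time"],get_state()["contact_force"])
E
```

```text
[[-0.001 -0.951 -0.308  0.08 ]
 [ 1.    -0.001 -0.    -0.   ]
 [ 0.    -0.308  0.951 -0.143]
 [ 0.     0.     0.     1.   ]]
[ 0.28847309  0.47639402 -1.14185175  1.4475995   0.4316572   1.49063109
 -2.15469241] [ 0.04092155  0.58089285 -0.6854986   1.84018425  0.46482702  0.88670215
 -2.17645162]
0.92 [570.8, 314.8] [-0.16286004 -1.22177564 -0.88050936] [ 0.41205967 -0.14137398  0.16794195]
0.68 [322.5, 118.1] [ 0.49065669  0.16700491 -0.00101705] [0.58394237 0.23314001 0.16826799]
4.6667 [-0.58769388  0.11579802 -0.22997764]
```

View pics/w1.png

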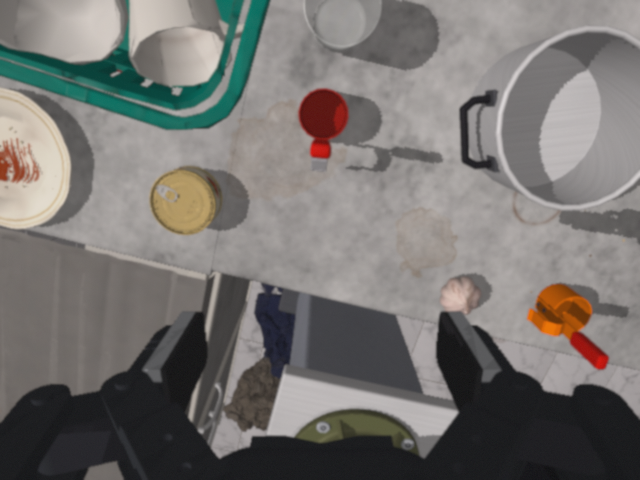

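The wrist view shows the red cup at (323,113), its grip at (320,148) and the hook at (318,165) facing the robot. The orange look-alike is at (565,315), well clear.

```bash
python3 - <<'E'
from h import *
z=np.load("w1.npz"); im,d,T=z["im"],z["d"],(z["R"],z["t"])
m=np.zeros(d.shape,bool); m[80:180,285:365]=1
P=cloud("wrist",m,d,T); hs=cv2.cvtColor(im,cv2.COLOR_BGR2HSV)[m&(d>0)]
red=(hs[:,1]>150)
G=P[(P[:,2]>.155)&(P[:,2]<.175)]; Rm=P[(P[:,2]>.043)&(P[:,2]<.056)&red]
cc=circ(Rm,[.54,.2],.029)
print("griptop",G.mean(0),cv2.minAreaRect((G[:,:2]*1000).astype(np.float32)),"rim",cc,len(Rm),"yaw",np.arctan2(*(cc-G.mean(0)[:2])[::-1]),np.hypot(*(cc-G.mean(0)[:2])))
A=P[(P[:,2]>.085)&(P[:,2]<.1)]; print("arch",A.mean(0),len(A))
E
```

```text
griptop [0.5214264  0.19592114 0.1648373 ] ((520.9594116210938, 195.75987243652344), (14.143850326538086, 19.998701095581055), 9.49303913116455) rim [0.55205129 0.20073485] 220 yaw 0.15590738149986844 0.031000903704028165
arch [0.49877358 0.19217042 0.09035373] 202
```

```bash
python3 - <<'E'
from h import *
q=down(.16); print(ctrl.ik([.5395,-.0795,.27],q),ctrl.ik([.521,.196,.123],q))
ctrl.movep([.521,.196,.24],q)
ctrl.movel([.521,.196,.123],max_speed=.12)
ctrl.close_gripper(60); s=get_state(); print(s["width"],s["gripper_force"],s["contact_force"])
ctrl.movel([.521,.196,.283],max_speed=.12)
ctrl.movel([.5395,-.0795,.283],max_speed=.15); ctrl.pause(.3)
s=get_state(); T=toolpose(s); im,d=vision.grab_frame("wrist"); cv2.imwrite("pics/w2.png",im); np.savez("w2.npz",im=im,d=d,R=T[0],t=T[1])
im2,d2=vision.grab_frame("scene"); cv2.imwrite("pics/s2.png",cv2.resize(im2[100:340,120:440],(640,480)))
print(s["width"],s["tcp_pos"],s["contact_force"],s["time"],s["qpos"])
E
```

```text
[ 0.72120478  0.47078244 -0.96287922  1.6418554   0.40413231  1.24328232
 -1.73420974] [ 0.11606582  0.62243423 -0.83133564  1.82490014  0.55963821  0.94652462
 -2.3734157 ]
0.019435782075128447 58.77724885940552 [-0.18377635 -0.37558524  3.39207143]
0.019574035209926625 [ 0.53948482 -0.0792462   0.28302486] [ 0.78166458 -0.15136452 -0.21942038] 10.8833 [ 0.72662724  0.46206917 -0.97253771  1.61877254  0.39565707  1.2726941
 -1.72582566]
```

```bash
python3 -c "
import cv2,numpy as np
cv2.imwrite('pics/c2.png',np.hstack([cv2.resize(cv2.imread('pics/w2.png'),(400,300)),cv2.resize(cv2.imread('pics/s2.png'),(400,300))]))"
```

```text
(no output)
```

View pics/c2.png

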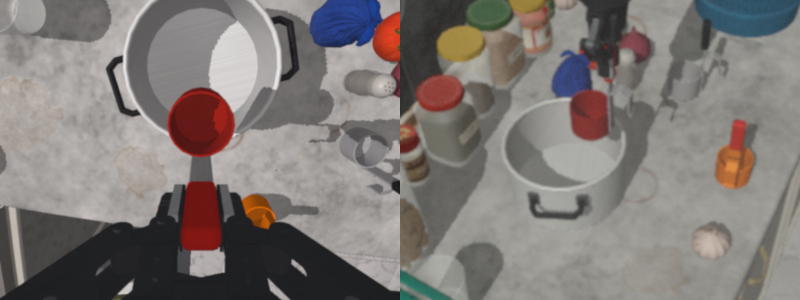

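The dipper is held upright over the near rim: cup at about (200,120) in the left half, pot ring around (205,65). I'll measure both for pitch and slip before lowering.

```bash
python3 - <<'E'
from h import *
z=np.load("w2.npz"); im,d,T=z["im"],z["d"],(z["R"],z["t"])
P=cloud("wrist",np.ones(d.shape,bool),d,T); hs=cv2.cvtColor(im,cv2.COLOR_BGR2HSV)[d>0]
red=(hs[:,1]>140)&((hs[:,0]<8)|(hs[:,0]>172))
u=np.array([np.cos(.16),np.sin(.16)]); c=np.array([.617,-.067])
L=np.hypot(*(P[:,:2]-c).T)
Q=P[(P[:,2]>.105)&(P[:,2]<.12)&(L>.08)&(L<.105)&~red]; pc=circ(Q,c,.093); print("pot",pc,len(Q),np.percentile(Q[:,2],[50,95]))
C=P[red&(P[:,2]>.15)&(P[:,2]<.225)]
top=C[C[:,2]>np.percentile(C[:,2],97)-.006]
cc=circ(top,[.5395+.031,-.0795+.005],.029)
A=np.c_[top[:,:2]-cc,np.ones(len(top))]; pl=np.linalg.lstsq(A,top[:,2],rcond=None)[0]
print("cup",cc,"exp",T[1][:2]+.0315*u,len(top),"z",np.percentile(C[:,2],[5,50,97]),"plane",pl)
E
```

```text
pot [ 0.61809838 -0.06831067] 4885 [0.11283927 0.11431618]
cup [ 0.5709941  -0.07400622] exp [ 0.57058248 -0.07422768] 1597 z [0.1649663  0.16668394 0.21027727] plane [0.01851881 0.00631666 0.2090428 ]
```

```bash
python3 - <<'E'
from h import *
x,y=.5405,-.0805
ctrl.movel([x,y,.165],max_speed=.1); ctrl.pause(.1); f0=np.array(get_state()["contact_force"]); print(f0)
for z in np.arange(.152,.1425,-.002):
    ctrl.movel([x,y,z],max_speed=.03); f=np.array(get_state()["contact_force"])-f0; print(round(z,3),f.round(2))
    if f[2]>1.5: break
ctrl.ungrasp(); ctrl.pause(1.0)
im,d=vision.grab_frame("wrist"); cv2.imwrite("pics/w3.png",im)
print(get_state()["contact_force"],get_state()["time"])
E
```

```text
[-0.41444375  0.71003365 -0.30536273]
0.152 [ 0.47 -0.78 -0.19]
0.15 [ 1.28 -0.77 -0.76]
0.148 [ 1.2  -0.59 -0.9 ]
0.146 [ 1.02 -0.65  0.31]
0.144 [-1.15 -1.27 12.8 ]
[-0.37037984  0.01300607 -0.42761648] 15.7083
```

View pics/w3.png

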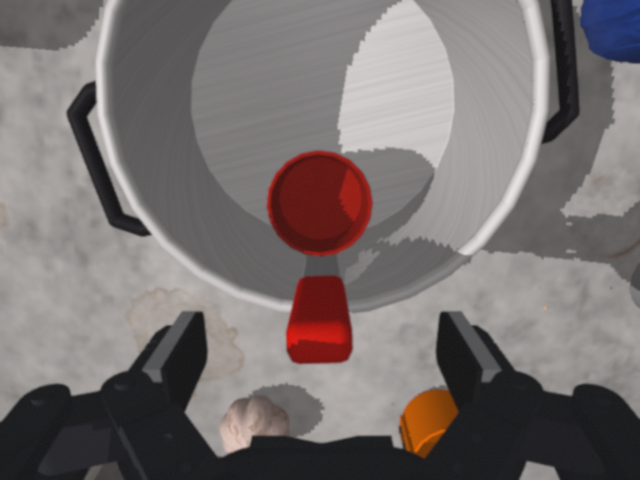

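The dipper hangs with its cup at (320,203) inside the pot. The grip at (320,320) is free between the open fingers. I'll back off and check.

```bash
python3 - <<'E'
from h import *
ctrl.movel([.5405,-.0805,.32],max_speed=.12); ctrl.movel([.46,-.09,.36],max_speed=.15); ctrl.pause(.5)
T=toolpose(); im,d=vision.grab_frame("wrist"); im2,_=vision.grab_frame("scene")
cv2.imwrite("pics/c4.png",np.hstack([cv2.resize(im,(400,300)),cv2.resize(im2[100:340,120:440],(400,300))]))
P=cloud("wrist",np.ones(d.shape,bool),d,T);c=np.array([.618,-.068]);L=np.hypot(*(P[:,:2]-c).T)
Q=P[(P[:,2]>.105)&(P[:,2]<.12)&(L>.08)&(L<.105)]; print("pot",circ(Q,c,.093)); print(get_state()["time"],get_state()["contact_force"])
E
```

```text
pot [ 0.61890499 -0.06824802]
18.675 [-0.74952847  0.22248303 -1.23971861]
```

View pics/c4.png

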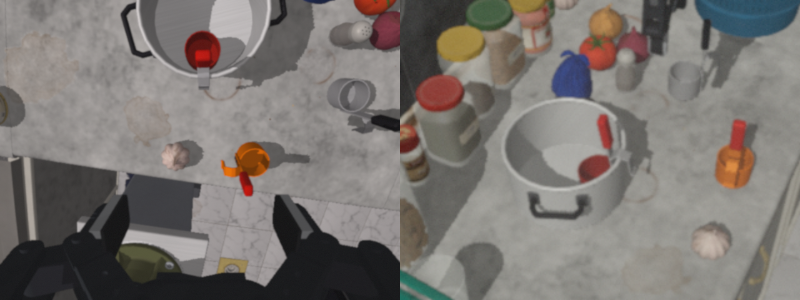

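The red dipper hangs over the near rim: cup at (203,48), hook at (204,77) in the left half. The pot has not moved, and the gripper is clear.

```bash
python3 -c "
from station import ticket
print(ticket.close_job())"
```

```text
the job is handed in; nothing more can be done
None
```

The red dipper hangs by its hook over the pot's near rim with its cup inside. The pot moved about 1–2 mm by measurement, the steel dipper still stands where it was, and the job is handed in, though the hand-in returned no verdict.

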